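Wind down the cheese press with its removable crank

ROBOT

A 6-joint arm with a two-finger parallel gripper is mounted at the origin on a cart in front of the work surface, level with it; the furniture and walls round the work are solid. World frame = base frame: x ahead of the robot, y to its left, z up, the work surface at z = 0. Lengths are in m, angles in rad, forces in N, time in s.
With the tool pointing down it reaches from about 0.35 to 0.775 m from the base axis. Payload 5.5 kg.
Tool frame: the origin (TCP) lies between the finger pads; the fingertips stand 8 mm ahead of it and the grasp point (between the pads) lies 11 mm behind it; z points along the fingers, y is the line along which they close (so a half turn about z gives the same grasp; the last joint's range is limited). The gripper opens to 85 mm and grips with 20 to 120 N. Pads are 22 mm wide; open, the fingers measure 114 mm over their backs; the gripper's body (76 mm by 85 mm) begins 54 mm behind the grasp point. The pads swing forward as they close: fully open they stand 13 mm farther back than shut.
Start: joints at [-1.447, 0.313, 0.046, 1.304, 0, 1.431], TCP at [0.15, -0.555, 0.239] pointing down, gripper open.
Joint ranges: [-2.76, 2.76], [-0.86, 1.69], [-1.03, 1.26], [-2.2, 2.34], [-1.47, 1.5], [-3.14, 3.14]. Speed limits (rad/s): [2.57, 2.57, 3.14, 3.14, 3.14, 3.14].

INTERFACE

Orientations are given as a unit quaternion [w, x, y, z].
In Python, from workcell import ctrl gives the robot as it stands.
- The arm moves only by the tool inch_along, called by a JSON object that holds its "method" and its "body". Schema: {"type":"object","properties":{"plan":{"type":"array","items":{"type":"array","items":{"type":"number"},"minItems":7,"maxItems":7},"minItems":1,"maxItems":8},"squeeze":{"type":"number"},"only":{"type":"string"},"quiet":{"type":"boolean"},"lines":{"type":"string"}},"required":["plan"],"additionalProperties":false}. plan is a list of rows, 1 to 8 of them, each of 7 numbers: the finger opening in m, then dx, dy, dz in units of 50 mm, then a rotation vector rx, ry, rz in units of 0.2 rad; each row is the pose to reach, as a shift and turn from the pose commanded when the call began, along the tool's axes at that moment; what a row does not reach only later rows make up. A row lasts 1/10 s, in which the tool goes at most 0.05 m and 0.15 rad, less where a joint would pass 70% of its speed; a pose out of reach is approached as far as the arm can. The fingers move at their own pace and stop on an object; squeeze is the grip in N (left out, the last holds). Time passes only in rows, so rows that do not move let the fingers close. The tool returns the time, the measured TCP pose, the force, the opening and the grip force at its end. only (a regular expression) keeps the lines of the reply that match it, lines (a string "A,B") keeps lines A to B, and quiet returns only ok. Input that does not fit is refused with a message, and nothing moves.
- ctrl.get_state(): the state, without advancing time (a new reading comes with each control period).
- ctrl.grab_frame(name): name is "scene" or "side" or "wrist"; returns a dict with "color" (384x512x3 uint8, red, green, blue), "fx", "fy", "cx", "cy" (pixels), "world_from_camera" (4x4, takes a point from camera to world coordinates). Camera axes: x right, y down, z forward; pixel columns grow to the right and rows downward; lengths in m; the calibration is good to about 2 mm. A picture is of the moment at which its call begins. There is no depth.
- ctrl.hand_in(): hands the job in; it is judged then, once.
The state is a dict: "clock": time; "joints": joint angles; "qd": joint speeds; "joint_torque": joint torques, N m; "position": TCP position; "orientation": TCP orientation; "contact_force": force on the tool from outside, world axes, zero at the start; "wrist_torque": the same for the moment, N m; "gripper_width": finger opening in m; "grasp_force": force on a finger pad.
Only numpy, scipy, OpenCV 4.12 (cv2) and the standard library are available. Lean on these libraries where they do the work, as an engineer would, in place of code of your own. Each camera call takes 0.05 s, during which the arm holds its last target. There are 200 camera calls.

TASK

Fit the loose crank onto the square shaft on top of the small cheese press, and turn it clockwise (seen from above) until the steel plate is fully down on the wooden disc in the mould. Then lift the crank off and lay it flat on the brown coaster again, without knocking into the other things on the worktop.

Things in the scene. Friction and masses are not known exactly. Their poses are not given: they have to be found in the camera images.
- press: Cheese press, fixed: wooden base 120 x 200 x 20 mm, white mould (115 mm wide), two steel posts 170 mm apart along its y axis, green cross beam 46 x 210 mm along y, top 187 mm above the worktop (post nuts to 194 mm). Origin: centre of the base's underside, on the screw's axis; z up. Turned by up to 15 degrees.
- shaft_seat (a point): On the screw's axis at the top of the brass collar (60 mm wide, 201 mm above the worktop). Above it stands the square shaft, 16 x 16 mm, 22 mm tall, its last 7 mm tapering to 9 x 9 mm. The frame turns with the screw: z up, x and y square to the shaft's flats, so the crank fits at any of four quarter turns. Seated, the crank's origin lies here.
- press_screw (a joint): Angle of the screw and its shaft, rad: grows as it turns clockwise seen from above; 0 = plate fully up, 5.5 = plate hard down on the wooden disc, where it stops. Starts between 0 and 2.5 (half to nearly a whole turn is needed). Stays where it is left; turning takes about 0.2 N m.
- plate_face (a point): Centre of the underside of the steel pressing plate (90 mm disc on a bar that slides on the posts). It sinks 5 mm per rad of the screw, 27.5 mm in all; the wooden disc lies under it.
- follower_top (a point): Centre of the top of the wooden follower disc (96 mm) in the mould, 92 mm above the worktop; fixed.
- crank: Loose steel crank, about 0.2 kg, starts lying flat on the coaster, its arm within 40 degrees of straight away from the robot. Origin: centre of the hub's underside; x along the arm to the knob, z up. The whole underside is flat. Arm: bar 18 mm wide, 10 mm thick, flush with the underside, to a round end (24 mm) at x = 60 mm.
- hub_top (a point): Centre of the top of the crank's hub (brass dot), 40 mm above the crank's origin, same axes. The hub is a dark block 30 x 30 mm, 40 mm tall, sides along x and y; square socket in its underside, 18 x 18 mm, 26 mm deep, sides along x and y. It can be gripped across its 30 mm along y, the fingers either side of the arm.
- knob_grip (a point): Where to grip the red knob for turning: on its axis, 60 mm from the hub's axis, 38 mm above the crank's underside. The knob is an upright sleeve 19 mm in diameter, from 12 to 57 mm above the underside, and spins freely on its pin.
- crank_balance (a point): Point on the crank's underside below its centre of mass, 20 mm from the hub's centre along the arm.
- coaster: Round brown leather coaster, 97 mm in diameter, 6 mm thick, fixed to the worktop. Origin: centre of its underside. A tall wine rack stands close behind it (world x over 0.566 for y below -0.07); to the left of the rack wall cabinets hang 0.5 m over the worktop (x over 0.61): keep the wrist clear of both.
- matchbox: Bystander: small box of matches, 36 x 53 x 15 mm, lying loose between coaster and press, farther back. Origin: centre of its underside.
- shaker: Bystander: steel cocktail shaker, 88 mm wide, 207 mm tall, loose, left of the press. Origin: centre of its underside.
- lemon: Bystander: lemon, 78 x 55 x 56 mm, loose, to the left. Origin: underside.
- lime: Bystander: lime, 50 mm, loose, far left. Origin: underside.
- candle: Bystander: candle in a brass tin, 67 mm wide, 46 mm tall, loose, to the right. Origin: centre of its underside.
- jigger: Bystander: steel double-ended jigger, 43 mm wide, 95 mm tall, loose, far right. Origin: centre of its underside.

How it is judged:
On the way, in this order (a step that is already met when the one before it is completed fails the run):
1. the crank is fitted on the square shaft, fully down on the collar (horizontal distance between crank and shaft_seat below 0.004 m and z of crank in the frame of shaft_seat below 0.005 m and angle between crank's own z axis and vertical below 0.12 rad), for 0.2 s.
2. with the crank on the shaft, the plate has been wound fully down (all of step 1 and value of joint press_screw above 5.2 rad), for 0.1 s.
At the end, for the whole second after the job is handed in: The plate is down on the wooden follower (screw past 5.2 of 5.5 rad, gap under 1.5 mm); the crank is off the press and lies flat (underside down, within 0.08 rad) and still on the coaster, its balance point within 44 mm of the coaster's centre (value of joint press_screw above 5.2 rad and horizontal distance between crank_balance and coaster below 0.044 m and z of crank in the frame of coaster between 0.002 and 0.01 m and angle between crank's own z axis and vertical below 0.08 rad and linear speed of crank below 0.02 m/s); the robot touches nothing.
It fails at once if another loose thing on the worktop is knocked away (moved more than 30 mm) (distance of any of shaker, lemon, lime, matchbox, candle, jigger from where it was at the start of the episode above 0.03 m).
It also fails if it takes over 72 s, if anything falls off the work surface, if the arm or the gripper's body presses on something with over 40 N, if the wrist force passes 120 N, or if a joint passes its speed limit or range.

## Working session

There is one attempt and no reset: what is moved stays moved. The work goes in short steps, Python scripts to look and compute and a tool call to move; the robot and the scene stay as the last step left them, time stands still between calls to the robot, and variables do not carry over. Pictures are saved under pics/ and viewed, at most 10 in all, crops included, and the job is handed in when it is done.

```bash
ls; mkdir -p pics; python3 - <<'E'
from workcell import ctrl
import cv2,json,numpy as np
for n in ["scene","side"]:
    f=ctrl.grab_frame(n)
    cv2.imwrite(f"pics/{n}0.png",cv2.resize(f["color"][:,:,::-1],(800,600),interpolation=cv2.INTER_CUBIC))
    cv2.imwrite(f"pics/{n}0raw.png",f["color"][:,:,::-1])
    print(n,f["fx"],f["fy"],f["cx"],f["cy"],np.round(f["world_from_camera"],4).tolist())
s=ctrl.get_state();print(s)
E
```

```text
pics
workcell.py
scene 368.3541682007125 368.3541682007125 252.3515890590562 187.95375875916918 [[0.8841, -0.3538, 0.3054, 0.0339], [-0.4673, -0.6776, 0.5679, -0.8459], [0.006, -0.6448, -0.7644, 1.2827], [0.0, 0.0, 0.0, 1.0]]
side 378.0359915396761 378.0359915396761 256.34655481254333 186.86058670423049 [[-0.9646, -0.1422, 0.2222, 0.1411], [-0.263, 0.584, -0.768, 1.1409], [-0.0206, -0.7992, -0.6007, 1.0197], [0.0, 0.0, 0.0, 1.0]]
{'clock': 0.1, 'joints': array([-1.44659932e+00,  3.13931554e-01,  4.51107231e-02,  1.30362239e+00,
       -1.06961014e-05,  1.43120428e+00]), 'qd': array([-0.00071057, -0.00135633,  0.00217016, -0.00045315,  0.00019862,
       -0.0001809 ]), 'joint_torque': array([ 1.14378108e-03, -4.81730461e+01,  2.99241954e+01,  1.27383240e-02,
       -2.03492937e-05,  8.16065210e-06]), 'position': array([ 0.14986234, -0.55466806,  0.2385019 ]), 'orientation': array([-8.23462376e-04,  9.91314182e-01,  1.31512408e-01,  9.90536970e-07]), 'contact_force': array([-0.86254484,  0.08950119,  0.24391439]), 'wrist_torque': array([ 0.01143518, -0.00045193, -0.0061952 ]), 'grasp_force': 0.0, 'gripper_width': 0.08553844699433724}
```
View pics/scene0.png

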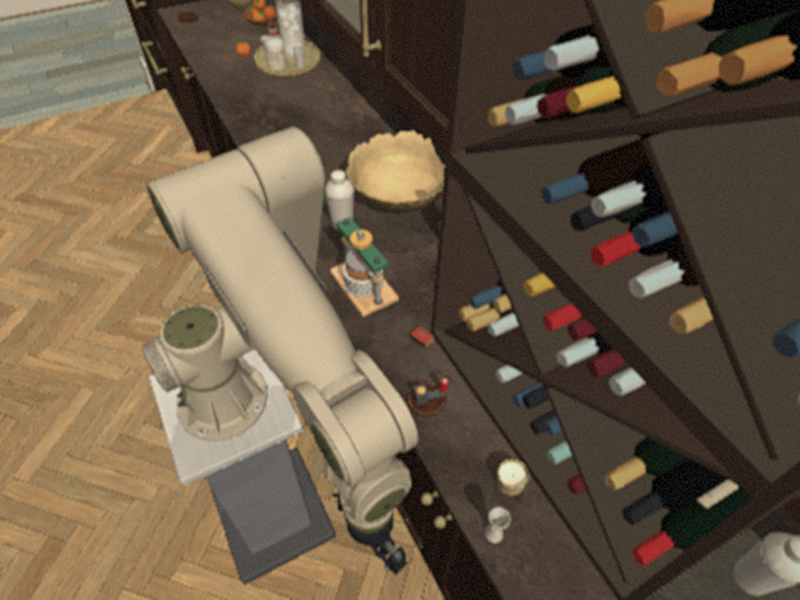

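View pics/side0.png

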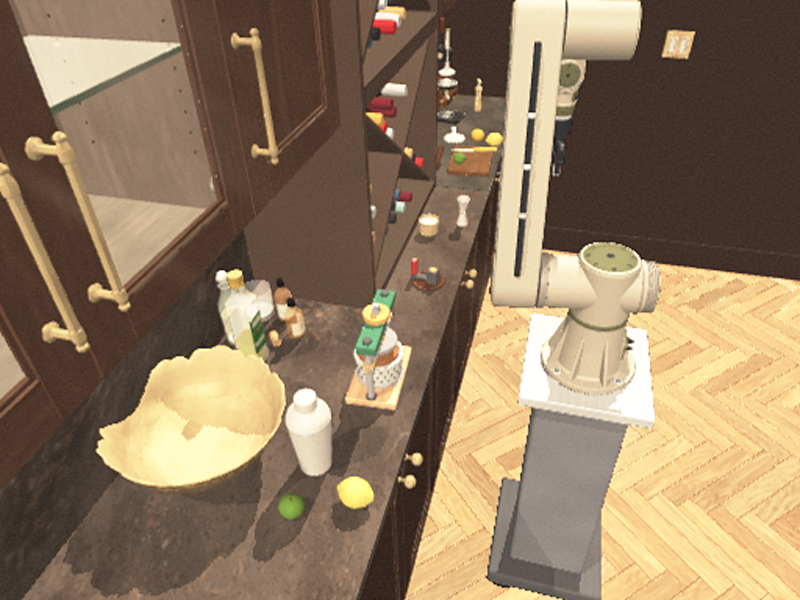

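The scene view shows the crank's hub at about (421,390) and red knob at (445,381), with the press shaft at (361,237). In the side view the hub is at (432,270), the knob at (414,262) and the shaft at (377,310). Next I triangulate these.

```bash
cat > h.py <<'E'
import numpy as np, cv2
from workcell import ctrl
from scipy.spatial.transform import Rotation as R
def ray(f,u,v):
    T=np.array(f["world_from_camera"]); d=T[:3,:3]@np.array([(u-f["cx"])/f["fx"],(v-f["cy"])/f["fy"],1])
    return T[:3,3],d/np.linalg.norm(d)
def tri(obs):  # obs: list of (frame,u,v)
    A=np.zeros((3,3));b=np.zeros(3);L=[ray(*o) for o in obs]
    for o,d in L:
        P=np.eye(3)-np.outer(d,d);A+=P;b+=P@o
    x=np.linalg.solve(A,b)
    return x,max(np.linalg.norm((np.eye(3)-np.outer(d,d))@(x-o)) for o,d in L)
def atz(f,u,v,z):
    o,d=ray(f,u,v); return o+d*(z-o[2])/d[2]
def proj(f,p):
    T=np.linalg.inv(f["world_from_camera"]);q=T[:3,:3]@p+T[:3,3]
    return np.array([f["fx"]*q[0]/q[2]+f["cx"],f["fy"]*q[1]/q[2]+f["cy"]])
def tool():
    s=ctrl.get_state();q=s["orientation"];return s["position"],R.from_quat([q[1],q[2],q[3],q[0]])
def delta(target,yaw=None):
    """shift in tool axes from measured pose; yaw: world yaw wanted of tool x axis (tool down)"""
    p,r=tool(); d=r.inv().apply(np.array(target)-p)
    print("pos",p.round(4),"toolx yaw",np.degrees(np.arctan2(*r.as_matrix()[[1,0],0])).round(2),"shift tool",d.round(4))
    if yaw is not None:
        t=R.from_euler('ZX',[yaw,np.pi]); print("rotvec",(r.inv()*t).as_rotvec().round(4))
E
python3 - <<'E'
from h import *
a=ctrl.grab_frame("scene");b=ctrl.grab_frame("side");k=.64
for n,s,t in [("hub",(421,390),(432,270)),("knob",(445,381),(414,262)),("shaft",(361,235),(377,310)),("coaster",(427,400),(428,283)),("match",(422,337),(0,0))]:
    print(n, tri([(a,s[0]*k,s[1]*k),(b,t[0]*k,t[1]*k)]) if t[0] else atz(a,s[0]*k,s[1]*k,.015))
w=ctrl.grab_frame("wrist");p,r=tool();T=np.array(w["world_from_camera"])
print("cam in tool",r.inv().apply(T[:3,3]-p), (r.inv().as_matrix()@T[:3,:3]).round(3).tolist(),w["fx"])
delta([0.4,-0.2,.35],0)
E
```

```text
hub (array([ 0.44188197, -0.23077149,  0.04341156]), np.float64(0.00017112436343383192))
knob (array([ 0.50061182, -0.24252439,  0.05548259]), np.float64(0.002525925112513))
shaft (array([0.47806474, 0.17578413, 0.20619758]), np.float64(0.00272175870157186))
coaster (array([ 0.4565205 , -0.23726547, -0.00932585]), np.float64(0.0019317505906264031))
match [ 0.53515326 -0.07459324  0.015     ]
cam in tool [ 0.07631441  0.00092251 -0.13418979] [[0.0, -0.954, -0.301], [1.0, 0.001, -0.002], [0.002, -0.301, 0.954]] 272.2611084890181
pos [ 0.1499 -0.5549  0.2389] toolx yaw 15.12 shift tool [ 0.334  -0.2775 -0.1109]
rotvec [-0.0009  0.      0.2638]
```

The manual's scale: shifts go in units of 50 mm and turns go in units of 0.2 rad. Converting my numbers, 0.25 m is 5, 0.22 m is 4.4, -0.24 rad is -1.2.

{"method": "inch_along", "body": {"plan": [[0.085, 0.4, -0.3, 0, 0, 0, -0.5], [0.085, 1.2, -0.8, 0, 0, 0, -1.2], [0.085, 2, -1.4, 0, 0, 0, -1.9], [0.085, 2.8, -2, 0, 0, 0, -2.6], [0.085, 3.6, -2.6, 0, 0, 0, -3.3], [0.085, 4.4, -3.1, 0, 0, 0, -4], [0.085, 5, -3.6, 0, 0, 0, -4.7], [0.085, 5.4, -3.8, 0, 0, 0, -5.25]]}}

```text
clock: 1.05
position: [0.362, -0.2984, 0.2395]
orientation: [-0.0, 0.79, 0.614, 0.0]
contact_force: [0.2, -0.5, 0.2]
gripper_width: 0.0849
grasp_force: 0.0
```

```bash
python3 -c "
from h import *
delta([0.42,-0.22,.24],np.radians(169)); print(ctrl.get_state()['joints'])"
```

```text
pos [ 0.362  -0.2984  0.2395] toolx yaw 75.72 shift tool [ 0.0903  0.0369 -0.0005]
rotvec [ 4.000e-04 -5.000e-04 -1.628e+00]
[-8.61096429e-01  1.08758181e-01 -2.12233165e-01  1.25020123e+00
  3.81211139e-04  9.58892497e-01]
```

To row units: 0.09 m is 1.8, 0.08 m is 1.6, -1.12 rad is -5.6.

{"method": "inch_along", "body": {"plan": [[0.085, 0.4, 0.2, 0, 0, 0, -0.7], [0.085, 0.8, 0.4, 0, 0, 0, -1.4], [0.085, 1.2, 0.6, 0, 0, 0, -2.1], [0.085, 1.6, 0.74, 0, 0, 0, -2.8], [0.085, 1.8, 0.74, 0, 0, 0, -3.5], [0.085, 1.8, 0.74, 0, 0, 0, -4.2], [0.085, 1.8, 0.74, 0, 0, 0, -4.9], [0.085, 1.8, 0.74, 0, 0, 0, -5.6]]}}

```text
clock: 1.85
position: [0.4197, -0.2234, 0.2393]
orientation: [-0.0, 0.344, 0.939, -0.0]
contact_force: [0.2, 0.4, -0.2]
gripper_width: 0.0852
grasp_force: 0.0
```

{"method": "inch_along", "body": {"plan": [[0.085, 0, 0, 0, 0, 0, -0.7], [0.085, 0, 0, 0, 0, 0, -1.4], [0.085, 0, 0, 0, 0, 0, -2.1], [0.085, 0, 0, 0, 0, 0, -2.55], [0.085, 0, 0, 0, 0, 0, -2.55], [0.085, 0, 0, 0, 0, 0, -2.55]]}}

```text
clock: 2.45
position: [0.4196, -0.2237, 0.2393]
orientation: [-0.0, 0.1, 0.995, -0.0]
contact_force: [0.7, -0.1, -0.7]
gripper_width: 0.0847
grasp_force: 0.0
```

```bash
cat >> h.py <<'E'
def snap(cam,name):
    f=ctrl.grab_frame(cam);cv2.imwrite(f"pics/{name}.png",cv2.resize(f["color"][:,:,::-1],(800,600),interpolation=cv2.INTER_CUBIC))
    import pickle;pickle.dump(f,open(f"pics/{name}.pkl","wb"));return f
def load(name):
    import pickle;return pickle.load(open(f"pics/{name}.pkl","rb"))
E
python3 -c "
from h import *
snap('wrist','w1');delta([0.42,-0.22,.24],np.radians(169)); print(ctrl.get_state()['joints'])"
```

```text
pos [ 0.4197 -0.2237  0.2393] toolx yaw 168.56 shift tool [ 0.0004  0.0036 -0.0007]
rotvec [-0.0001 -0.     -0.0077]
[-6.58626816e-01  1.20926242e-01 -1.98809393e-01  1.25104084e+00
 -6.23869389e-05 -4.58916054e-01]
```

View pics/w1.png

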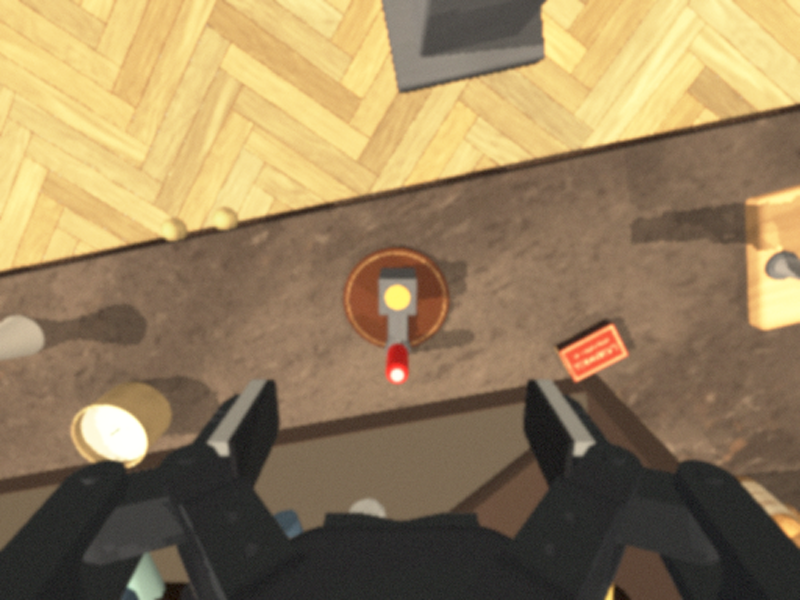

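Wrist view w1: the hub dot is at (398,298), the knob top at (397,375), the coaster centre near (397,297), and the matchbox at (593,352). The crank is almost aligned with the tool. I'll get subpixel centroids and a second view.

```bash
cat >> h.py <<'E'
def blob(f,lo,hi,box):  # HSV centroid inside raw-pixel box (u0,v0,u1,v1), largest component
    u0,v0,u1,v1=[int(x) for x in box]
    m=cv2.inRange(cv2.cvtColor(f["color"],cv2.COLOR_RGB2HSV)[v0:v1,u0:u1],lo,hi)
    n,l,st,c=cv2.connectedComponentsWithStats(m)
    i=1+np.argmax(st[1:,4]); return c[i]+[u0,v0],st[i]
YEL=((18,90,90),(35,255,255)); RED=((0,200,110),(6,255,255))
E
python3 - <<'E'
from h import *
f=load('w1')
d,st=blob(f,*YEL,(235,170,275,210));print('dot',d,st)
k,st=blob(f,*RED,(240,210,270,250));print('knob',k,st)
u=f["color"]; 
o=np.array(f["world_from_camera"])[:3,3];print('cam',o)
h=atz(f,*d,.046);print('hub',h); kn=atz(f,397*.64,374*.64,.063);print('knob',kn,np.degrees(np.arctan2(*(kn-h)[[1,0]])))
print('coaster',atz(f,397*.64,297.5*.64,.006), 'match',atz(f,593*.64,352*.64,.015))
E
```

```text
dot [253.84821429 189.87053571] [ 11  12  17  17 224]
knob [253.81884058 228.64492754] [  8  11  12  17 138]
cam [ 0.34346333 -0.20943097  0.37357908]
hub [ 0.43998077 -0.23153882  0.046     ]
knob [ 0.49902994 -0.24324558  0.063     ] -11.213727247721792
coaster [ 0.4525959  -0.23407481  0.006     ] match [ 0.5370357  -0.06749675  0.015     ]
```

{"method": "inch_along", "body": {"plan": [[0.085, 0.4, 0.4, 0.4, 0, 0, 0], [0.085, 0.8, 0.8, 1, 0, 0, 0], [0.085, 1, 1.2, 1.4, 0, 0, 0], [0.085, 1, 1.2, 1.4, 0, 0, 0], [0.085, 1, 1.2, 1.4, 0, 0, 0]]}}

```text
clock: 3.0
position: [0.3827, -0.1551, 0.1696]
orientation: [0.0, 0.099, 0.995, -0.0]
contact_force: [-0.4, -0.5, 0.8]
gripper_width: 0.0855
grasp_force: 0.0
```

```bash
python3 - <<'E'
from h import *
f=snap('wrist','w2');g=load('w1')
p=proj(f,np.array([.443,-.23,.046]));print(p)
d,st=blob(f,*YEL,(p[0]-20,p[1]-20,p[0]+20,p[1]+20));print('dot',d,st)
d1,_=blob(g,*YEL,(235,170,275,210));print(tri([(f,*d),(g,*d1)]))
E
```

```text
[199.50635794 255.43584105]
dot [196.77978339 253.88447653] [  8  11  20  17 277]
(array([ 0.43912838, -0.23135089,  0.04886685]), np.float64(9.324307192150683e-06))
```

View pics/w2.png

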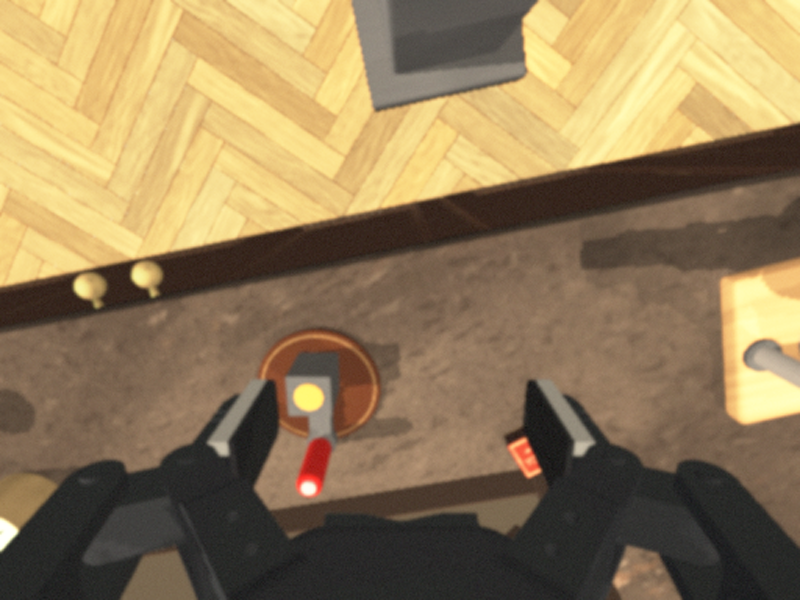

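w2: hub dot at (308,397) and knob at (309,488), with nothing near the finger path. Triangulated hub top: (0.4391,-0.2314,0.049), close to the 46 mm expected. Moving over the hub.

```bash
python3 -c "
from h import *
f=load('w1');print('candle',atz(f,110*.64,435*.64,.046))
delta([0.4395,-0.2315,.02],np.radians(168.7))"
```

```text
candle [ 0.51558958 -0.50887808  0.046     ]
pos [ 0.3836 -0.1559  0.1703] toolx yaw 168.65 shift tool [-0.0694 -0.0629  0.1505]
rotvec [-0.0012  0.0022 -0.001 ]
```

To row units: -0.063 m is -1.26, 0.1 m is 2.

{"method": "inch_along", "body": {"plan": [[0.07, -0.6, -0.6, 0, 0, 0, 0], [0.07, -1.2, -1.1, 0.2, 0, 0, 0], [0.07, -1.388, -1.26, 0.6, 0, 0, 0], [0.07, -1.388, -1.26, 1.4, 0, 0, 0], [0.07, -1.388, -1.26, 1.8, 0, 0, 0], [0.07, -1.388, -1.26, 2, 0, 0, 0], [0.07, -1.388, -1.26, 2, 0, 0, 0]]}}

```text
clock: 3.75
position: [0.4383, -0.2312, 0.0689]
orientation: [-0.0, 0.099, 0.995, 0.0]
contact_force: [0.3, 0.4, 1.3]
gripper_width: 0.0699
grasp_force: 0.0
```

```bash
python3 -c "
from h import *
f=ctrl.grab_frame('wrist');p=proj(f,np.array([.4395,-.2315,.046]));print(p)
d,st=blob(f,*YEL,(p[0]-30,p[1]-30,p[0]+30,p[1]+30));print('dot',d,st,atz(f,*d,.046))
for i in range(3): delta([0.4395,-0.2315,.02],np.radians(168.7))"
```

```text
[257.59031283 236.80916491]
dot [257.52761628 238.64534884] [ 16  19  30  29 688] [ 0.44076239 -0.23179298  0.046     ]
pos [ 0.4388 -0.2314  0.0699] toolx yaw 168.63 shift tool [-0.0006  0.0001  0.0499]
rotvec [-0.0006  0.0008 -0.0013]
pos [ 0.4388 -0.2314  0.0699] toolx yaw 168.63 shift tool [-0.0006  0.0001  0.0499]
rotvec [-0.0006  0.0008 -0.0013]
pos [ 0.4388 -0.2314  0.0699] toolx yaw 168.63 shift tool [-0.0006  0.0001  0.0499]
rotvec [-0.0006  0.0008 -0.0013]
```

{"method": "inch_along", "body": {"plan": [[0.07, -0.02, 0, 0.4, 0, 0, 0], [0.07, -0.03, 0, 0.8, 0, 0, 0], [0.07, -0.03, 0, 0.98, 0, 0, 0], [0.07, -0.03, 0, 0.98, 0, 0, 0], [0.02, -0.03, 0, 0.98, 0, 0, 0], [0.02, -0.03, 0, 0.98, 0, 0, 0], [0.02, -0.03, 0, 0.98, 0, 0, 0], [0.02, -0.03, 0, 0.98, 0, 0, 0]], "squeeze": 80}}

```text
clock: 4.6
position: [0.4404, -0.2313, 0.0216]
orientation: [0.001, 0.099, 0.995, -0.001]
contact_force: [-0.8, 0.3, 6.4]
gripper_width: 0.0288
grasp_force: 79.4
```

{"method": "inch_along", "body": {"plan": [[0.02, 0, 0, 0, 0, 0, 0], [0.02, 0, 0, 0, 0, 0, 0], [0.02, 0, 0, 0, 0, 0, 0]]}}

```text
clock: 4.9
position: [0.4405, -0.2313, 0.0216]
orientation: [0.001, 0.099, 0.995, -0.001]
contact_force: [-1.1, 0.7, 7.3]
gripper_width: 0.0291
grasp_force: 79.4
```

To row units: -0.27 m is -5.4, -0.25 m is -5.

{"method": "inch_along", "body": {"plan": [[0.02, 0, 0, -0.4, 0, 0, 0], [0.02, 0, 0, -1, 0, 0, 0], [0.02, 0, 0, -1.8, 0, 0, 0], [0.02, 0, 0, -2.6, 0, 0, 0], [0.02, 0, 0, -3.4, 0, 0, 0], [0.02, 0, 0, -4.2, 0, 0, 0], [0.02, 0, 0, -5, 0, 0, 0], [0.02, 0, 0, -5.4, 0, 0, 0]]}}

```text
clock: 5.7
position: [0.4402, -0.2312, 0.2943]
orientation: [0.002, 0.099, 0.995, -0.001]
contact_force: [-0.1, -0.4, -1.9]
gripper_width: 0.0288
grasp_force: 79.1
```

{"method": "inch_along", "body": {"plan": [[0.02, 0, 0.4, -0.1, 0, 0, 0], [0.02, 0.12, 1.2, -0.2, 0, 0, 0], [0.02, 0.24, 2, -0.2, 0, 0, 0], [0.02, 0.4, 2.8, -0.2, 0, 0, 0], [0.02, 0.5, 3.6, -0.2, 0, 0, 0], [0.02, 0.6, 4.4, -0.2, 0, 0, 0], [0.02, 0.6, 4.8, -0.2, 0, 0, 0], [0.02, 0.6, 4.8, -0.2, 0, 0, 0]]}}

```text
clock: 6.5
position: [0.4571, 0.0129, 0.3004]
orientation: [0.0, 0.097, 0.995, 0.0]
contact_force: [0.7, -0.1, -1.3]
gripper_width: 0.0288
grasp_force: 79.5
```

{"method": "inch_along", "body": {"plan": [[0.02, 0, 0, 0, 0, 0, 0]]}}

```text
clock: 6.6
position: [0.4571, 0.0107, 0.3003]
orientation: [-0.0, 0.098, 0.995, -0.0]
contact_force: [-0.4, -0.0, -2.1]
gripper_width: 0.0292
grasp_force: 79.5
```

```bash
python3 -c "
from h import *
snap('wrist','w3'); print(proj(load('w3'),np.array([.478,.176,.223]))/.64,ctrl.get_state()['joints'])"
```

```text
[720.98408806 299.95231202] [-1.53360150e-01  7.22562569e-02 -1.04832302e-01  1.39389684e+00
 -5.48732400e-04  4.43609146e-02]
```

View pics/w3.png

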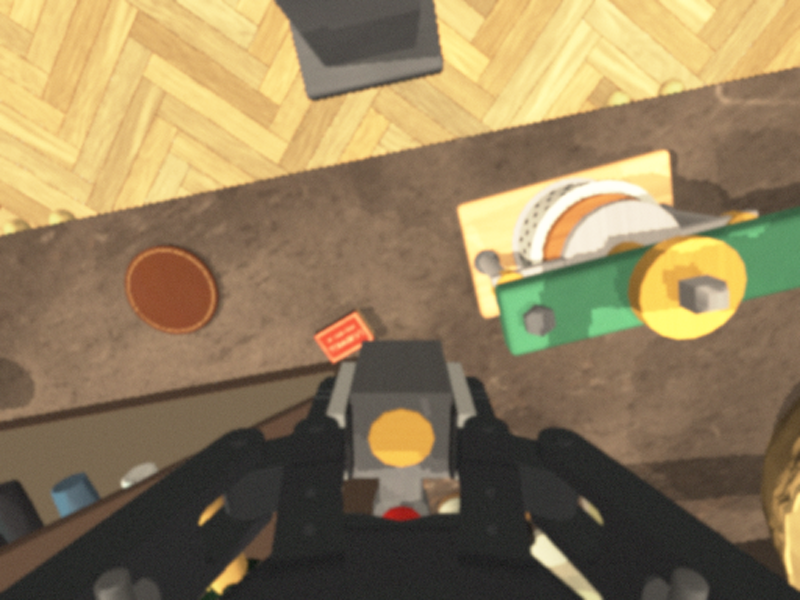

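w3: the crank is held with its hub dot at (402,437). The collar is at (688,288), the square shaft top at (712,294), and the empty coaster at (171,290). I'll go nearer for the shaft's angle and position.

To row units: 0.02 m is 0.4, 0.075 m is 1.5.

{"method": "inch_along", "body": {"plan": [[0.02, 0, 0.6, 0.1, 0, 0, 0], [0.02, 0, 1.2, 0.3, 0, 0, 0], [0.02, 0, 1.5, 0.4, 0, 0, 0], [0.02, 0, 1.5, 0.4, 0, 0, 0], [0.02, 0, 1.5, 0.4, 0, 0, 0]]}}

```text
clock: 7.15
position: [0.472, 0.083, 0.2801]
orientation: [-0.0, 0.099, 0.995, -0.0]
contact_force: [0.0, -0.7, -1.8]
gripper_width: 0.0292
grasp_force: 79.7
```

```bash
python3 -c "
from h import *
f=snap('wrist','w4'); p=proj(f,np.array([.478,.176,.223]));print(p)
u,v=int(p[0]),int(p[1]);c=f['color'][v-50:v+50,u-66:u+66,::-1];print(u-66,v-50)
cv2.imwrite('pics/w4c.png',cv2.resize(c,None,fx=6,fy=6,interpolation=cv2.INTER_CUBIC))"
```

```text
[381.81897268 199.07301163]
315 149
```

View pics/w4c.png

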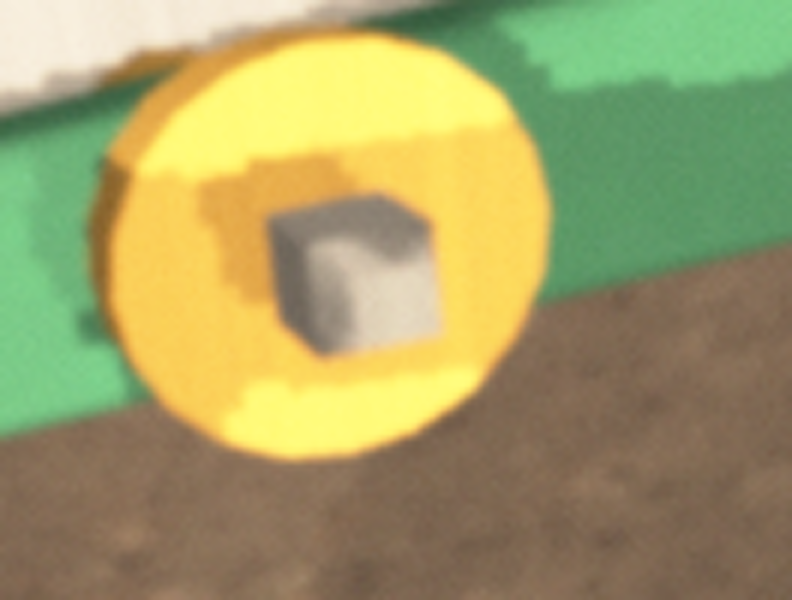

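w4 crop (6x, offset 315,149): the collar is centred near (325,245) and the square shaft's outline runs (270,217)-(378,193)-(430,222)-(440,330)-(323,355)-(285,320). Now I fit the 3D shaft model to its silhouette, and measure the held hub with the same camera.

```bash
cat > fit.py <<'E'
from h import *
from scipy.optimize import minimize
def sq(x,y,a,h,z): 
    c,s=np.cos(a),np.sin(a)
    return [np.array([x+c*i*h-s*j*h,y+s*i*h+c*j*h,z]) for i,j in((1,1),(1,-1),(-1,-1),(-1,1))]
def sil(f,x,y,a,o,K,n):
    P=np.array([proj(f,q) for q in sq(x,y,a,.008,.201)+sq(x,y,a,.008,.216)+sq(x,y,a,.0045,.223)])
    m=np.zeros(n,np.uint8); hull=cv2.convexHull((((P-o+.5)*K-.5)*16).astype(np.int32))
    cv2.fillConvexPoly(m,hull,1,shift=4);return m
def fit(f,c0,K=8,w=30):
    p=proj(f,np.array([*c0,.21])).astype(int);o=p-w
    c=cv2.resize(f["color"][o[1]:o[1]+2*w,o[0]:o[0]+2*w],None,fx=K,fy=K,interpolation=cv2.INTER_CUBIC)
    m=(cv2.cvtColor(c,cv2.COLOR_RGB2HSV)[:,:,1]<100).astype(np.uint8)
    n_,l,st,ct=cv2.connectedComponentsWithStats(m)
    i=min(range(1,n_),key=lambda i:np.hypot(*(ct[i]-w*K))+1e4*(st[i,4]<K*K*60)); m=(l==i).astype(np.uint8)
    cost=lambda v:np.sum(sil(f,v[0]/1e3,v[1]/1e3,v[2]/20,o,K,m.shape)!=m)/m.sum()
    best=min((minimize(cost,[c0[0]*1e3,c0[1]*1e3,a*20],method='Nelder-Mead',options=dict(initial_simplex=np.array([[c0[0]*1e3,c0[1]*1e3,a*20]]*4)+[[0,0,0],[3,0,0],[0,3,0],[0,0,4]])) for a in np.arange(0,1.57,.26)),key=lambda r:r.fun)
    v=best.x;print('shaft',(v[:2]/1e3).round(5),'yaw',np.degrees(v[2]/20).round(2)%90,'err',round(best.fun,3),'area',m.sum()/K**2);return v
def hub(f,pz,yaw0=None):
    p,r=tool(); z=pz+.0244
    q=proj(f,np.array([p[0],p[1],z])); d,st=blob(f,(10,90,90),(35,255,255),(q[0]-40,q[1]-40,q[0]+40,q[1]+40))
    h=atz(f,*d,z);print('hub',h.round(4),'in tool',r.inv().apply(h-p).round(4),st)
E
python3 - <<'E'
from fit import *
for n in('w4','w3'): fit(load(n),(.478,.176))
p,r=tool();hub(load('w4'),p[2]);print(p)
E
```

```text
shaft [0.47889 0.17524] yaw 4.3799999999999955 err 0.115 area 603.828125
shaft [0.47853 0.17536] yaw 78.82 err 0.115 area 621.921875
hub [0.4715 0.0821 0.3048] in tool [ 0.0005 -0.0008 -0.0244] [  17   21   44   38 1320]
[0.47214766 0.08282013 0.2804113 ]
```

```bash
python3 - <<'E'
from h import *
f=load('w4')
def e(a,b,z):
    A=[atz(f,(p[0]+.5)/6+315-.5,(p[1]+.5)/6+149-.5,z) for p in(a,b)];d=A[1]-A[0]
    print(np.degrees(np.arctan2(d[1],d[0])).round(1)%90,np.linalg.norm(d).round(4))
e((323,355),(440,330),.218);e((430,222),(440,330),.218);e((270,217),(378,193),.201);e((270,217),(285,320),.201)
from fit import *
o=(315,149);K=6
c=cv2.imread('pics/w4c.png')
for yaw,col in((4.4,(0,0,255)),(-11,(255,0,0)),(1,(0,0,0))):
    P=np.array([proj(f,q) for q in sq(.4787,.1753,np.radians(yaw),.008,.201)+sq(.4787,.1753,np.radians(yaw),.008,.216)+sq(.4787,.1753,np.radians(yaw),.0045,.223)])
    P=((P-o+.5)*K-.5).astype(int)
    if yaw!=1:
        for k in(0,4,8): cv2.polylines(c,[P[k:k+4]],True,col,1)
cv2.imwrite('pics/w4d.png',c[130:420,180:540].repeat(2,0).repeat(2,1))
E
```

```text
1.7999999999999972 0.0149
1.7 0.0147
1.9000000000000057 0.0146
2.9 0.0153
```

View pics/w4d.png

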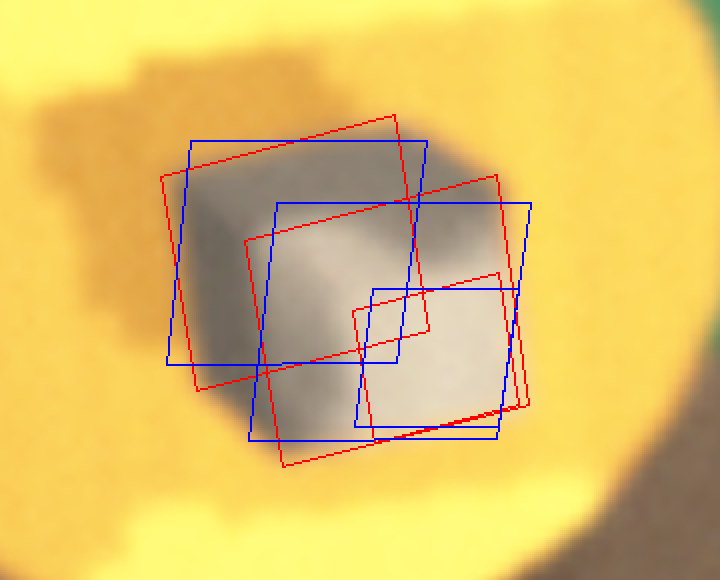

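The four edges agree on a shaft yaw of about 2–2.5° (mod 90), and the blue −11° fit is clearly wrong. The crank is at −11.4°, so it turns +13.7° to sit over the shaft at TCP (0.4793,0.176).

{"method": "inch_along", "body": {"plan": [[0.02, 0.08, 0.6, 0, 0, 0, -0.4], [0.02, 0.16, 1.2, 0, 0, 0, -0.8], [0.02, 0.22, 1.7, 0, 0, 0, -1.1], [0.02, 0.228, 1.856, 0, 0, 0, -1.195], [0.02, 0.228, 1.856, 0, 0, 0, -1.195], [0.02, 0.228, 1.856, 0, 0, 0, -1.195]]}}

```text
clock: 7.8
position: [0.4793, 0.1761, 0.2804]
orientation: [0.0, -0.02, 1.0, -0.0]
contact_force: [0.5, 0.7, -0.7]
gripper_width: 0.0291
grasp_force: 79.9
```

```bash
python3 - <<'E'
from fit import *
delta([.4793,.1760,.2166],np.radians(182.3))
f=snap('wrist','w5');p,r=tool();hub(f,p[2])
a=snap('scene','s5');b=snap('side','d5')
for n,c in(('scene',a),('side',b)):
    q=proj(c,np.array([.479,.176,.24])).astype(int);print(n,q)
A,B=[cv2.resize(c['color'][q[1]-36:q[1]+36,q[0]-32:q[0]+32,::-1],None,fx=6,fy=6,interpolation=cv2.INTER_CUBIC) for c in(a,b) for q in[proj(c,np.array([.479,.176,.24])).astype(int)]]
cv2.imwrite('pics/both5.png',np.hstack([A,B]))
E
```

```text
pos [0.4793 0.1761 0.2804] toolx yaw -177.75 shift tool [-0.     -0.      0.0638]
rotvec [-0.0008 -0.     -0.0008]
hub [0.4791 0.1753 0.3048] in tool [ 0.0002 -0.0007 -0.0244] [  18   21   44   39 1326]
scene [230 144]
side [239 190]
```

View pics/both5.png

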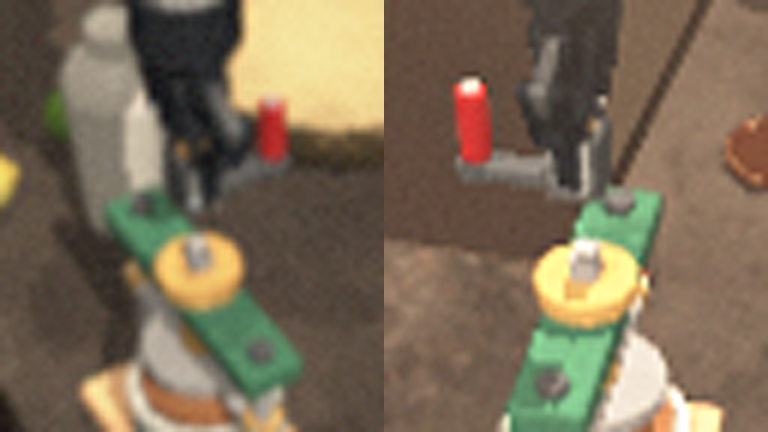

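Both views show the crank level above the shaft, which stands free on the collar. Descending in steps with a force check.

{"method": "inch_along", "body": {"plan": [[0.02, 0, 0, 0.3, 0, 0, 0], [0.02, 0, 0, 0.6, 0, 0, 0], [0.02, 0, 0, 0.8, 0, 0, 0], [0.02, 0, 0, 0.9, 0, 0, 0], [0.02, 0, 0, 1, 0, 0, 0], [0.02, 0, 0, 1, 0, 0, 0]]}}

```text
clock: 8.55
position: [0.479, 0.1771, 0.2299]
orientation: [-0.0, -0.02, 1.0, -0.0]
contact_force: [-0.1, 0.4, -1.4]
gripper_width: 0.0289
grasp_force: 79.9
```

{"method": "inch_along", "body": {"plan": [[0.02, 0, 0, 0.1, 0, 0, 0], [0.02, 0, 0, 0.18, 0, 0, 0], [0.02, 0, 0, 0.24, 0, 0, 0], [0.02, 0, 0, 0.27, 0, 0, 0], [0.02, 0, 0, 0.27, 0, 0, 0]]}}

```text
clock: 9.05
position: [0.4792, 0.1771, 0.2167]
orientation: [0.0, -0.021, 1.0, -0.0]
contact_force: [-0.0, -1.6, -1.8]
gripper_width: 0.0291
grasp_force: 80.1
```

{"method": "inch_along", "body": {"plan": [[0.02, 0, 0, 0.02, 0, 0, 0], [0.02, 0, 0, 0.04, 0, 0, 0], [0.02, 0, 0, 0.04, 0, 0, 0]]}}

```text
clock: 9.35
position: [0.4791, 0.1771, 0.2165]
orientation: [0.001, -0.021, 1.0, -0.0]
contact_force: [-4.1, -3.7, 9.9]
gripper_width: 0.029
grasp_force: 81.5
```

{"method": "inch_along", "body": {"plan": [[0.06, 0, 0, 0, 0, 0, 0], [0.06, 0, 0, 0, 0, 0, 0], [0.06, 0, 0, 0, 0, 0, 0], [0.06, 0, 0, 0, 0, 0, 0]]}}

```text
clock: 9.75
position: [0.4792, 0.1774, 0.2146]
orientation: [-0.0, -0.021, 1.0, 0.0]
contact_force: [0.2, -0.0, -0.9]
gripper_width: 0.0599
grasp_force: 0.0
```

```bash
python3 -c "
from h import *
delta([.4787+.0599,.1757+.0024,.3])"
```

```text
pos [0.4792 0.1774 0.2146] toolx yaw -177.63 shift tool [-0.0594 -0.0018 -0.0854]
```

To row units: -0.085 m is -1.7, -0.0597 m is -1.194.

{"method": "inch_along", "body": {"plan": [[0.06, 0, 0, -0.4, 0, 0, 0], [0.06, 0, 0, -1, 0, 0, 0], [0.06, 0, 0, -1.6, 0, 0, 0], [0.06, -0.4, 0, -1.7, 0, 0, 0], [0.06, -1, -0.02, -1.7, 0, 0, 0], [0.06, -1.194, -0.03, -1.7, 0, 0, 0], [0.06, -1.194, -0.03, -1.7, 0, 0, 0]]}}

```text
clock: 10.45
position: [0.5395, 0.1781, 0.2986]
orientation: [-0.001, -0.02, 1.0, -0.0]
contact_force: [-0.3, 0.4, -1.0]
gripper_width: 0.0603
grasp_force: 0.0
```

```bash
python3 - <<'E'
from fit import *
f=snap('wrist','w6');p,r=tool();delta([.539,.179,.228])
q=proj(f,np.array([.479,.1765,.241]));print(q)
d,st=blob(f,(10,90,90),(35,255,255),(q[0]-14,q[1]-14,q[0]+14,q[1]+14));print(st,atz(f,*d,.241))
print(ctrl.get_state()['contact_force'])
E
```

```text
pos [0.5384 0.1781 0.2988] toolx yaw -177.65 shift tool [-0.0008  0.0009  0.0708]
[258.66986517 133.38070155]
[  0   0  28  28 693] [0.47838976 0.17596723 0.241     ]
[-0.59256411 -0.06725273  0.36314162]
```

View pics/w6.png

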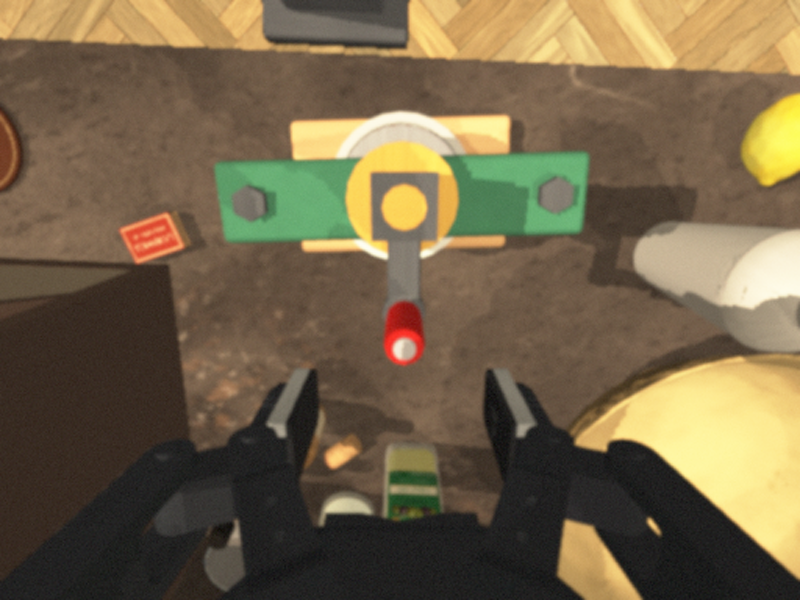

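w6: the crank is seated on the collar, with the hub dot at (404,207) and the knob top at (404,348) between the open fingers. Descending on the knob and gripping it lightly.

```bash
python3 -c "
from h import *
f=load('w6')
print(atz(f,404*.64,207*.64,.241),atz(f,404*.64,348*.64,.258))"
```

```text
[0.47839339 0.17639764 0.241     ] [0.53857859 0.17884342 0.258     ]
```

{"method": "inch_along", "body": {"plan": [[0.06, 0, 0, 0.4, 0, 0, 0], [0.06, 0, 0, 0.9, 0, 0, 0], [0.06, 0, 0, 1.3, 0, 0, 0], [0.06, 0, 0, 1.42, 0, 0, 0], [0.01, 0, 0, 1.42, 0, 0, 0], [0.01, 0, 0, 1.42, 0, 0, 0], [0.01, 0, 0, 1.42, 0, 0, 0], [0.01, 0, 0, 1.42, 0, 0, 0]], "squeeze": 40}}

```text
clock: 11.3
position: [0.5395, 0.1784, 0.2302]
orientation: [0.001, -0.021, 1.0, 0.0]
contact_force: [-0.5, -0.8, 2.3]
gripper_width: 0.0179
grasp_force: 39.0
```

{"method": "inch_along", "body": {"plan": [[0.01, 0, 0, 0, 0, 0, 0], [0.01, 0, 0, 0, 0, 0, 0], [0.01, 0, 0, 0, 0, 0, 0]]}}

```text
clock: 11.6
position: [0.5396, 0.1784, 0.2299]
orientation: [0.001, -0.021, 1.0, 0.0]
contact_force: [0.8, 0.6, 5.8]
gripper_width: 0.0176
grasp_force: 39.4
```

The manual's scale: shifts go in units of 50 mm and turns go in units of 0.2 rad. Converting my numbers, -0.0591 m is -1.182, -0.0569 m is -1.138.

{"method": "inch_along", "body": {"plan": [[0.01, 0.006, -0.12, 0, 0, 0, 0], [0.01, 0.038, -0.296, 0, 0, 0, 0], [0.01, 0.12, -0.522, 0, 0, 0, 0], [0.01, 0.244, -0.726, 0, 0, 0, 0], [0.01, 0.408, -0.902, 0, 0, 0, 0], [0.01, 0.602, -1.04, 0, 0, 0, 0], [0.01, 0.822, -1.138, 0, 0, 0, 0], [0.01, 0.996, -1.182, 0, 0, 0, 0]]}}

```text
clock: 12.4
position: [0.4926, 0.1174, 0.23]
orientation: [0.002, -0.021, 1.0, 0.001]
contact_force: [2.7, 3.7, 5.0]
gripper_width: 0.018
grasp_force: 39.6
```

{"method": "inch_along", "body": {"plan": [[0.01, 0.24, -0.018, 0, 0, 0, 0], [0.01, 0.476, 0.014, 0, 0, 0, 0], [0.01, 0.704, 0.09, 0, 0, 0, 0], [0.01, 0.91, 0.212, 0, 0, 0, 0], [0.01, 1.088, 0.372, 0, 0, 0, 0], [0.01, 1.232, 0.564, 0, 0, 0, 0], [0.01, 1.334, 0.78, 0, 0, 0, 0], [0.01, 1.392, 1.012, 0, 0, 0, 0]]}}

```text
clock: 13.2
position: [0.42, 0.164, 0.2298]
orientation: [0.001, -0.02, 1.0, -0.001]
contact_force: [0.8, -4.1, 7.8]
gripper_width: 0.0173
grasp_force: 39.5
```

{"method": "inch_along", "body": {"plan": [[0.01, 0.01, 0.15, 0, 0, 0, 0], [0.01, 0.006, 0.3, 0, 0, 0, 0]]}}

```text
clock: 13.4
position: [0.4189, 0.1792, 0.2298]
orientation: [0.001, -0.021, 1.0, -0.001]
contact_force: [-1.3, -3.5, 8.8]
gripper_width: 0.0174
grasp_force: 39.7
```

To row units: 0.0145 m is 0.29, 0.0073 m is 0.146.

{"method": "inch_along", "body": {"plan": [[0.01, -0.026, 0.146, 0, 0, 0, 0], [0.01, -0.068, 0.29, 0, 0, 0, 0]]}}

```text
clock: 13.6
position: [0.4215, 0.1938, 0.2298]
orientation: [0.0, -0.02, 1.0, -0.001]
contact_force: [-1.9, -3.8, 10.7]
gripper_width: 0.0177
grasp_force: 39.8
```

To row units: 0.0133 m is 0.266, -0.007 m is -0.14.

{"method": "inch_along", "body": {"plan": [[0.01, -0.062, 0.138, 0, 0, 0, 0], [0.01, -0.14, 0.266, 0, 0, 0, 0]]}}

```text
clock: 13.8
position: [0.4277, 0.2075, 0.2298]
orientation: [0.0, -0.021, 1.0, -0.001]
contact_force: [-3.0, -2.0, 10.6]
gripper_width: 0.0177
grasp_force: 39.9
```

{"method": "inch_along", "body": {"plan": [[0.01, -0.094, 0.116, 0, 0, 0, 0], [0.01, -0.2, 0.222, 0, 0, 0, 0]]}}

```text
clock: 14.0
position: [0.4371, 0.2192, 0.2299]
orientation: [0.0, -0.021, 1.0, -0.001]
contact_force: [-3.0, -1.1, 10.4]
gripper_width: 0.0179
grasp_force: 40.0
```

{"method": "inch_along", "body": {"plan": [[0.01, -0.12, 0.088, 0, 0, 0, 0], [0.01, -0.248, 0.166, 0, 0, 0, 0]]}}

```text
clock: 14.2
position: [0.4455, 0.2259, 0.2295]
orientation: [-0.004, -0.021, 1.0, -0.003]
contact_force: [-21.1, -12.8, 24.3]
gripper_width: 0.0178
grasp_force: 42.1
```

The reaction is tangential, about 25 N, so this is the hard stop (screw angle ≈ 5.5 after 4.15 rad of turning). I hold briefly, relieve the push, then release.

To row units: 0.004 m is 0.08, -0.0028 m is -0.056.

{"method": "inch_along", "body": {"plan": [[0.01, 0, 0, 0, 0, 0, 0], [0.01, 0, 0, 0, 0, 0, 0], [0.01, 0.04, -0.03, 0, 0, 0, 0], [0.01, 0.08, -0.056, 0, 0, 0, 0]]}}

```text
clock: 14.6
position: [0.4443, 0.225, 0.2298]
orientation: [-0.001, -0.021, 1.0, -0.0]
contact_force: [-4.6, 1.8, 10.6]
gripper_width: 0.0179
grasp_force: 40.1
```

{"method": "inch_along", "body": {"plan": [[0.045, 0, 0, 0, 0, 0, 0], [0.045, 0, 0, 0, 0, 0, 0], [0.045, 0, 0, 0, 0, 0, 0]]}}

```text
clock: 14.9
position: [0.4456, 0.2251, 0.2282]
orientation: [-0.001, -0.021, 1.0, -0.0]
contact_force: [0.5, -0.4, 1.2]
gripper_width: 0.0449
grasp_force: 0.0
```

To row units: -0.1 m is -2, -0.06 m is -1.2, 0.1 rad is 0.5.

{"method": "inch_along", "body": {"plan": [[0.045, 0, 0, -0.4, 0, 0, 0], [0.045, 0, 0, -1.2, 0, 0, 0], [0.045, 0, 0, -1.8, 0, 0, 0.5], [0.07, -0.2, -0.2, -2, 0, 0, 1.25], [0.07, -0.4, -0.6, -2, 0, 0, 2], [0.07, -0.6, -0.9, -2, 0, 0, 2.75], [0.07, -0.628, -1, -2, 0, 0, 3.5], [0.07, -0.628, -1, -2, 0, 0, 4.25]]}}

```text
clock: 15.7
position: [0.4798, 0.1757, 0.328]
orientation: [-0.0, 0.397, 0.918, -0.001]
contact_force: [-1.2, -0.9, -0.8]
gripper_width: 0.07
grasp_force: 0.0
```

{"method": "inch_along", "body": {"plan": [[0.07, 0, 0, 0, 0, 0, 0.5], [0.07, 0, 0, 0, 0, 0, 0.8], [0.07, 0, 0, 0, 0, 0, 0.8], [0.07, 0, 0, 0, 0, 0, 0.8]]}}

```text
clock: 16.1
position: [0.4794, 0.1766, 0.3283]
orientation: [-0.0, 0.465, 0.885, -0.0]
contact_force: [-0.8, -0.5, 0.5]
gripper_width: 0.07
grasp_force: 0.0
```

```bash
python3 - <<'E'
from fit import *
f=snap('wrist','w7');delta([.479,.1765,.2166])
for z,c in((.241,[.479,.1765]),):
    q=proj(f,np.array([*c,z]));d,st=blob(f,(10,90,90),(35,255,255),(q[0]-16,q[1]-16,q[0]+16,q[1]+16));h=atz(f,*d,z);print(q,st,h)
q=proj(f,np.array([.445,.226,.24]));d,st=blob(f,*RED,(q[0]-40,q[1]-40,q[0]+40,q[1]+40));k=atz(f,*d,.245);print(q,d,st,k,np.degrees(np.arctan2(*(k-h)[[1,0]])))
b=snap('side','d7');c=b['color'][180:280,205:275,::-1];a=load('d5')['color'][180:280,205:275,::-1]
w=cv2.resize(f['color'],(640,480))[:,:,::-1][0:480,100:540]
cv2.imwrite('pics/mix7.png',np.hstack([cv2.resize(w,(330,360)),cv2.resize(a,(230,360),interpolation=2),cv2.resize(c,(230,360),interpolation=2)]))
E
```

```text
pos [0.4793 0.1766 0.3284] toolx yaw 124.56 shift tool [ 1.000e-04 -3.000e-04  1.118e-01]
[257.00302195 200.7205075 ] [  3   6  25  24 463] [0.47874118 0.17568494 0.241     ]
[257.19272311 129.16447789] [252.5508982  129.01796407] [ 24  30  23  24 167] [0.4417326  0.22432952 0.245     ] 127.26371385910211
```

View pics/mix7.png

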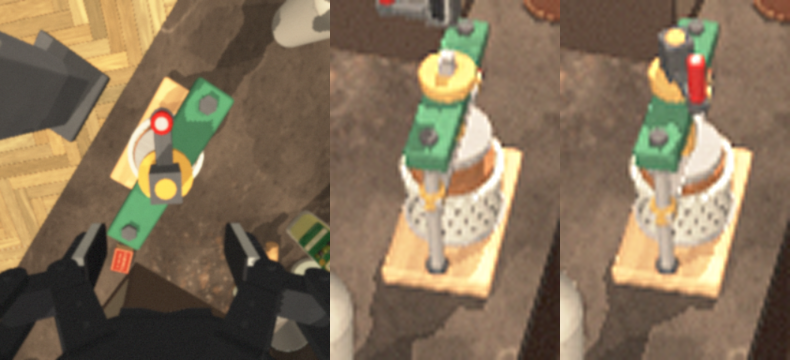

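The mixed view shows the plate sunk onto the disc in the right-hand panel, compared with the middle one taken before winding. The crank is still seated, hub at about (165,188), knob at (162,123), yaw about 126.5°. Now I grip the hub again.

To row units: 0.112 m is 2.24, 0.11 m is 2.2, -0.035 rad is -0.175.

{"method": "inch_along", "body": {"plan": [[0.07, 0, 0, 0.4, 0, 0, -0.1], [0.07, 0, 0, 1, 0, 0, -0.175], [0.07, 0, 0, 1.6, 0, 0, -0.175], [0.07, 0, 0, 2, 0, 0, -0.175], [0.07, 0, 0, 2.2, 0, 0, -0.175], [0.07, 0, 0, 2.24, 0, 0, -0.175], [0.02, 0, 0, 2.24, 0, 0, -0.175], [0.02, 0, 0, 2.24, 0, 0, -0.175]], "squeeze": 80}}

```text
clock: 17.0
position: [0.4802, 0.1768, 0.218]
orientation: [0.001, 0.45, 0.893, 0.001]
contact_force: [0.0, -0.2, -0.2]
gripper_width: 0.0419
grasp_force: 0.0
```

{"method": "inch_along", "body": {"plan": [[0.02, 0, 0, 0, 0, 0, 0], [0.02, 0, 0, 0, 0, 0, 0], [0.02, 0, 0, 0, 0, 0, 0], [0.02, 0, 0, 0, 0, 0, 0]]}}

```text
clock: 17.4
position: [0.4795, 0.1762, 0.2181]
orientation: [0.001, 0.45, 0.893, -0.0]
contact_force: [-2.6, -3.5, 6.1]
gripper_width: 0.029
grasp_force: 79.6
```

Gripped. I lift straight up and check that the crank comes along.

{"method": "inch_along", "body": {"plan": [[0.02, 0, 0, -0.1, 0, 0, 0], [0.02, 0, 0, -0.24, 0, 0, 0], [0.02, 0, 0, -0.4, 0, 0, 0], [0.02, 0, 0, -0.6, 0, 0, 0], [0.02, 0, 0, -1, 0, 0, 0], [0.02, 0, 0, -1.4, 0, 0, 0], [0.02, 0, 0, -1.6, 0, 0, 0], [0.02, 0, 0, -1.6, 0, 0, 0]]}}

```text
clock: 18.2
position: [0.4803, 0.177, 0.2992]
orientation: [0.002, 0.45, 0.893, 0.001]
contact_force: [0.4, 0.2, -2.4]
gripper_width: 0.0285
grasp_force: 83.1
```

```bash
python3 - <<'E'
from fit import *
f=snap('wrist','w8');p,r=tool();print(p);hub(f,p[2])
# coaster centre from w3 and w1 (before/after) : brown disc by colour
g=load('w3');m=cv2.inRange(cv2.cvtColor(g['color'],cv2.COLOR_RGB2HSV),(0,130,60),(12,235,190))
m[:,:70]=0;m[:140]=0;m[225:]=0;m[:,150:]=0
c=max(cv2.findContours(m,0,2)[0],key=cv2.contourArea);e=cv2.fitEllipse(cv2.convexHull(c));print('coaster px',e,atz(g,*e[0],.006))
E
```

```text
[0.47980334 0.17686082 0.29772869]
hub [0.4795 0.1763 0.3221] in tool [-0.0003 -0.0005 -0.0244] [  18   22   44   39 1316]
coaster px ((109.3212890625, 184.81715393066406), (53.347930908203125, 62.757293701171875), 125.67328643798828) [ 0.45260617 -0.23384162  0.006     ]
```

To row units: -0.0125 m is -0.25, -0.235 m is -4.7.

{"method": "inch_along", "body": {"plan": [[0.02, -0.32, -0.25, 0, 0, 0, 0], [0.02, -0.94, -0.75, 0, 0, 0, 0], [0.02, -1.56, -1.25, 0, 0, 0, 0], [0.02, -2.2, -1.75, 0, 0, 0, 0], [0.02, -2.82, -2.25, 0, 0, 0, 0], [0.02, -3.44, -2.75, 0, 0, 0, 0], [0.02, -4.08, -3.25, 0, 0, 0, 0], [0.02, -4.7, -3.75, 0, 0, 0, 0]]}}

```text
clock: 19.05
position: [0.4677, -0.1251, 0.2958]
orientation: [-0.001, 0.45, 0.893, 0.0]
contact_force: [0.4, -0.3, -2.0]
gripper_width: 0.0291
grasp_force: 83.2
```

{"method": "inch_along", "body": {"plan": [[0.02, -0.6, -0.5, 0, 0, 0, 0], [0.02, -1.2, -1, 0, 0, 0, 0], [0.02, -1.7, -1.36, 0, 0, 0, 0], [0.02, -1.98, -1.58, 0.2, 0, 0, 0], [0.02, -1.98, -1.58, 1, 0, 0, 0], [0.02, -1.98, -1.58, 1.8, 0, 0, 0], [0.02, -1.98, -1.58, 2.4, 0, 0, 0], [0.02, -1.98, -1.58, 2.4, 0, 0, 0]]}}

```text
clock: 19.85
position: [0.4604, -0.2472, 0.1712]
orientation: [-0.005, 0.45, 0.893, 0.001]
contact_force: [-0.6, 0.3, -1.5]
gripper_width: 0.029
grasp_force: 83.1
```

```bash
python3 - <<'E'
from fit import *
delta([.4645,-.2501,.0231]);f=snap('wrist','w9');p,r=tool();hub(f,p[2]);print(ctrl.get_state()['joints'])
E
```

```text
pos [ 0.4604 -0.2472  0.1712] toolx yaw 126.52 shift tool [-0.0063  0.002   0.148 ]
hub [ 0.4581 -0.2457  0.1985] in tool [ 0.0045 -0.0015 -0.0244] [  16   13   44   39 1314]
[-6.46573535e-01  2.50272907e-01 -2.01476998e-01  1.12563221e+00
  2.35485741e-04  2.86622256e-01]
```

{"method": "inch_along", "body": {"plan": [[0.02, 0, 0, 0, 0, 0, 0], [0.02, 0, 0, 0, 0, 0, 0], [0.02, 0, 0, 0, 0, 0, 0]]}}

```text
clock: 20.2
position: [0.4648, -0.2509, 0.1786]
orientation: [0.002, 0.45, 0.893, -0.0]
contact_force: [-0.8, 0.5, -1.4]
gripper_width: 0.0291
grasp_force: 83.1
```

```bash
python3 - <<'E'
from fit import *
delta([.4645,-.2501,.0231],np.radians(126.5));f=snap('wrist','w10');p,r=tool();hub(f,p[2])
E
```

```text
pos [ 0.4648 -0.2509  0.1786] toolx yaw 126.51 shift tool [1.400e-03 1.000e-04 1.555e-01]
rotvec [0.0009 0.0033 0.0002]
hub [ 0.4635 -0.2509  0.2027] in tool [ 0.0006 -0.0009 -0.0244] [  17   20   44   39 1315]
```

{"method": "inch_along", "body": {"plan": [[0.02, 0, 0, 0.6, 0, 0, 0], [0.02, 0, 0, 1.4, 0, 0, 0], [0.02, 0, 0, 2.2, 0, 0, 0], [0.02, 0, 0, 2.7, 0, 0, 0], [0.02, 0, 0, 2.9, 0, 0, 0], [0.02, 0, 0, 3, 0, 0, 0], [0.02, 0, 0, 3, 0, 0, 0]]}}

```text
clock: 20.95
position: [0.4645, -0.2508, 0.0275]
orientation: [0.001, 0.45, 0.893, -0.0]
contact_force: [-0.3, 0.3, -1.8]
gripper_width: 0.0286
grasp_force: 83.2
```

{"method": "inch_along", "body": {"plan": [[0.02, 0, 0, 0.06, 0, 0, 0], [0.02, 0, 0, 0.11, 0, 0, 0], [0.02, 0, 0, 0.11, 0, 0, 0], [0.02, 0, 0, 0.11, 0, 0, 0]]}}

```text
clock: 21.35
position: [0.4652, -0.2514, 0.0234]
orientation: [0.002, 0.45, 0.893, -0.0]
contact_force: [-1.2, 0.4, 5.9]
gripper_width: 0.0288
grasp_force: 84.2
```

Contact with the coaster at the expected height. Release, lift, look.

{"method": "inch_along", "body": {"plan": [[0.06, 0, 0, 0, 0, 0, 0], [0.06, 0, 0, 0, 0, 0, 0], [0.06, 0, 0, 0, 0, 0, 0], [0.06, 0, 0, 0, 0, 0, 0], [0.06, 0, 0, -0.4, 0, 0, 0], [0.06, 0, 0, -1.2, 0, 0, 0], [0.06, 0, 0, -2, 0, 0, 0], [0.06, 0, 0, -2.8, 0, 0, 0]]}}

```text
clock: 22.15
position: [0.4634, -0.2501, 0.1625]
orientation: [-0.0, 0.45, 0.893, 0.0]
contact_force: [1.1, -0.5, -0.6]
gripper_width: 0.0598
grasp_force: 0.0
```

{"method": "inch_along", "body": {"plan": [[0.06, 0, 0, -0.8, 0, 0, 0], [0.06, 0, 0, -1.2, 0, 0, 0], [0.06, 0, 0, -1.2, 0, 0, 0], [0.06, 0, 0, -1.2, 0, 0, 0]]}}

```text
clock: 22.55
position: [0.4638, -0.2504, 0.2211]
orientation: [0.0, 0.45, 0.893, -0.0]
contact_force: [0.0, -0.6, -0.3]
gripper_width: 0.06
grasp_force: 0.0
```

```bash
python3 - <<'E'
from fit import *
f=snap('wrist','w11');print(tool()[0])
q=proj(f,np.array([.4645,-.2501,.046]));d,st=blob(f,*YEL,(q[0]-25,q[1]-25,q[0]+25,q[1]+25));h=atz(f,*d,.046);print(h,st)
q=proj(f,np.array([.429,-.202,.05]));d,st=blob(f,*RED,(q[0]-30,q[1]-30,q[0]+30,q[1]+30));k=atz(f,*d,.05);print(k,st)
u=(k-h)[:2];u/=np.linalg.norm(u);b=h[:2]+.02*u;print('yaw',np.degrees(np.arctan2(u[1],u[0])),'balance',b,'off',b-[.4526,-.234])
# flatness check: triangulate dot with scene/side
a=ctrl.grab_frame('scene');s=ctrl.grab_frame('side');o=[(f,*proj(f,h))]
for n,c in(('scene',a),('side',s)):
    q=proj(c,h)
    try: d,st=blob(c,(15,80,80),(35,255,255),(q[0]-7,q[1]-7,q[0]+8,q[1]+8));print(n,q,d,st[4]);o.append((c,*d))
    except Exception as e: print(n,e)
print(tri(o))
# bystanders: how far things moved in the static scene view since the start
i0=cv2.imread('pics/scene0raw.png')[:,:,::-1];df=np.abs(i0.astype(int)-a['color']).sum(2)
for n,p in(('match',(.537,-.0675,.008)),('candle',(.516,-.509,.03)),('jigger',atz(a,497*.64,525*.64,.04))):
    u,v=proj(a,np.array(p)).astype(int);print(n,df[v-9:v+9,u-9:u+9].mean())
E
```

```text
[ 0.46329985 -0.24998498  0.22013724]
[ 0.46421595 -0.25178655  0.046     ] [ 16  18  18  18 255]
[ 0.42450864 -0.19760243  0.05      ] [26 24  9  4 13]
yaw 126.23477760057433 balance [ 0.45239404 -0.23565452] off [-0.00020596 -0.00165452]
scene [277.19386705 251.14919522] [277.4137931  250.72413793] 29
side [272.69863033 169.10861328] [272.5        168.71428571] 14
(array([ 0.4647036 , -0.25149502,  0.04818062]), np.float64(0.000818081775957022))
match 32.93518518518518
candle 30.728395061728396
jigger 26.265432098765434
```

```bash
python3 -c "
from workcell import ctrl
print(ctrl.hand_in())"
```

```text
the job is handed in; nothing more can be done
None
```

I wound the press to its hard stop (screw about 5.5 rad by my estimate) and laid the crank flat on the coaster, balance point about 2 mm from its centre. The matchbox, candle and jigger look unmoved, I didn't check the shaker, lemon or lime, and the job is handed in at about 23 s, verdict not shown.

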